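Ratchet down the cover nut of a leak-test pot

TASK

Close the leak-test pot: fit the ring of the ratchet spanner over the loose brass nut and tighten it clockwise to about 1 newton metre, swinging the handle back and forth with the ring kept down on the nut, so that the gasket seals but is not crushed. Turn the nut only with the spanner, then lift the spanner off and lay it flat on the free bench, without shifting the tape, the multimeter or the black spare ring.

Things in the scene. Friction and masses are not known exactly. Their poses are not given: they have to be found in the camera images.
- pot: Leak-test pot bolted to the bench: aluminium foot plate 124x150x10 mm, blue body 112 mm across, top at 46 mm with a 6 mm black gasket on it; gauge at its +y side (sticks out 98 mm, 49 mm high), brass hose nipple at -y (79 mm out). Origin: centre of the underside; z is the axis of stud, cover and nut. The threaded stud, 17 mm thick, ends 104 mm above the bench.
- cover: Aluminium cover disc, 112 mm across, on the black gasket; origin in the centre of its underside, 52 mm above the bench; the top of its boss (51 mm across), on which the nut bears, is 16 mm higher. The gasket yields about 1 mm per 250 N.
- nut: Square brass nut on the stud, right-hand thread, 3 mm pitch. Origin: centre of its underside; collar 37 mm across, 4 mm high; above it the square, 24 mm across flats (they face its +-x, +-y), up to 25 mm, chamfered at the top. Starts 0.25 to 1.2 mm (0.5 to 2.5 rad) above the cover. Turns with 0.1 N m until it bears on the cover, then 0.55 N m more per rad; 0.8 N m seals, over 1.25 crushes.
- spanner: Loose steel ratcheting ring spanner, 0.44 kg, lying flat, right side up. Origin: ring axis, underside. Head 62 mm across, 15 mm thick. Handle along -x to 185 mm; bar 18 mm wide, 11 mm thick from 47 to 157 mm, its underside 2 mm above the head's; balances 70 mm from the axis. Drives clockwise seen from above, slips (0.03 N m) counter-clockwise. Grip hard; the ring binds if lifted under side load.
- ring_center (a point): Centre of the ratchet ring's underside, on the ring axis. Its frame turns with the ring (18 teeth: up to 0.35 rad of lost motion a stroke, and 0.15 rad of play on the nut). The square hole, 26 mm across flats, has its flats facing the frame's +-x, +-y. Fully seated it is 3.5 mm above the nut's origin, the ring resting on the collar.
- spanner_grip (a point): Point on the handle's centre line to grip, 100 mm from the ring axis, at mid-thickness (7.5 mm above the spanner's underside); axes as the spanner's.
- tape: Roll of orange tape lying flat, 60 mm across, 19 mm high; origin in its underside. Bystander.
- meter: Dark grey multimeter lying on its back, 148x70x45 mm (long along its x); origin in its underside. Bystander.
- spare_ring: Loose black spare ring, 54 mm across, 10 mm high; origin in its underside. Bystander.

How it is judged:
By the outcome, as a careful person would: the job done as asked, in the order asked, and still so for the second after the job is handed in, with the robot touching nothing.
It also fails if it takes over 72 s, if anything falls off the work surface, if the arm or the gripper's body presses on something with over 40 N, if the wrist force passes 120 N, or if a joint passes its speed limit or range.

ROBOT

A 6-joint arm with a two-finger parallel gripper is mounted at the origin on the work surface; the furniture and walls round the work are solid. World frame = base frame: x ahead of the robot, y to its left, z up, the work surface at z = 0. Lengths are in mm, angles in rad, forces in N, time in s.
With the tool pointing down it reaches from about 350 to 875 mm from the base axis. Payload 4.2 kg.
Tool frame: the origin (TCP) lies between the finger pads; the fingertips stand 8 mm ahead of it and the grasp point (between the pads) lies 11 mm behind it; z points along the fingers, y is the line along which they close (so a half turn about z gives the same grasp; the last joint's range is limited). The gripper opens to 85 mm and grips with 20 to 120 N. Pads are 22 mm wide; open, the fingers measure 114 mm over their backs; the gripper's body (76 mm by 85 mm) begins 54 mm behind the grasp point. The pads swing forward as they close: fully open they stand 13 mm farther back than shut.
Start: joints at [-1.076, 0.385, 0.008, 0, -1.194, -0.259], TCP at [146.03, -607.679, 239.312] pointing down, gripper open.
Joint ranges: [-3.14, 3.14], [-1.21, 2.06], [-1.07, 1.41], [-3.16, 2.05], [-2.99, -0.16], [-3.1, 3.1]. Speed limits (rad/s): [2.79, 2.79, 3.14, 3.14, 3.14, 3.14].

INTERFACE

Orientations are given as [roll, pitch, yaw] about the fixed x, y, z axes, in that order (R = Rz(yaw) Ry(pitch) Rx(roll)).
In Python, from plant import env gives the robot as it stands. The module is installed in compiled form; this text tells all that it offers.
- The arm moves only by the shell command python3 -m jog 'ROWS' [OPENING]. ROWS is JSON, a list of rows, each an object with "delta_pos": the shift along the tool's x, y, z scaled (see below), a list of three; "dr": the turn, a rotation vector about the tool's x, y, z scaled (see below), a list of three. A call has 1 to 20 rows; each row is the pose to reach, as a shift and turn from the pose commanded when the call began, along the tool's axes at that moment, turning the shorter way round; what a row does not reach only later rows make up. The controller multiplies each number of a shift by 0.5 m and each number of a turn by 180 degrees. A row lasts 1/8 s, in which the tool goes at most 62.5 mm and 10.7 degrees, less where a joint would pass 70% of its speed; a pose out of reach is approached as far as the arm can. A call with a number of a shift or a turn outside -1 to 1 is refused whole. A call with a gripper value outside its range is refused whole. OPENING is the opening, from -1 (shut) to 1 (fully open), set as the call begins (- or left out, the last holds). The fingers move at their own pace and stop on an object; the grip force is fixed at half the most. Time passes only in rows, so rows that repeat a pose let the fingers close. It gives the time, the measured TCP pose, the force, the opening and the grip force at its end, in the units of the state.
- env.state(): the state, without advancing time (a new reading comes with each control period).
- env.capture(name): name is "scene" or "top"; returns a dict with "pixels" (480x640x3 uint8, red, green, blue), "camera_matrix" (3x3 intrinsics, pixels), "dist_coeffs" ([k1, k2, p1, p2, k3] as OpenCV has them; the pictures are not rectified), "eye" and "rotation" of the camera in the world. Camera axes: x right, y down, z forward; pixel columns grow to the right and rows downward; lengths in mm; the calibration is good to about 2 mm. A picture is of the moment at which its call begins. There is no depth.
- env.close_job(): hands the job in; it is judged then, once.
Trained networks look in a picture, given as the dict that the camera call returned (one of the last four; its "shot" number tells which), for a name from the list of things; names that differ only in an ending like _2 or _b are one class to them, and where a whole thing is asked for, a point or a joint stands for the part that bears it (a point fixed in the world has none). Each returns a list of dicts, best first, with "conf" (0 to 1); they miss things now and then, are a little off and sometimes report something else, mostly with a low value. They report only what shows in the picture. A call takes as long as a camera call.
- env.silhouettes(picture, target): "pixels" (480x640 bool, what is visible of it) and "location" ([column, row] in pixels, amid what is visible of it).
The state is a dict: "time_s": time; "joint_positions": joint angles; "joint_vel": joint speeds; "tau": joint torques, N m; "tcp_pos": TCP position; "tcp_rot": TCP orientation; "ft_force": force on the tool from outside, world axes, zero at the start; "ft_torque": the same for the moment, N m; "gripper_width": finger opening in mm; "grasp_force": force on a finger pad.
Only numpy, scipy, OpenCV 4.12 (cv2) and the standard library are available. Lean on these libraries where they do the work, as an engineer would, in place of code of your own. Each camera call takes 0.05 s, during which the arm holds its last target. There are 200 camera calls.

## Working session

There is one attempt and no reset: what is moved stays moved. The work goes in short steps, Python scripts to look and compute and a shell command to move; the robot and the scene stay as the last step left them, time stands still between calls to the robot, and variables do not carry over. Pictures are saved under pics/ and viewed, at most 10 in all, crops included, and the job is handed in when it is done.

```bash
mkdir -p pics; cat > h.py <<'E'
import numpy as np, cv2
from plant import env
from scipy.spatial.transform import Rotation as R
def uv2w(p,uv,z):
    q=cv2.undistortPoints(np.array(uv,float).reshape(-1,1,2),np.array(p["camera_matrix"]),np.array(p["dist_coeffs"])).reshape(-1,2)
    Rm=np.array(p["rotation"]); e=np.array(p["eye"])
    d=np.c_[q,np.ones(len(q))]@Rm.T
    return e+d*((z-e[2])/d[:,2])[:,None]
def w2uv(p,X):
    Rm=np.array(p["rotation"]); e=np.array(p["eye"])
    return cv2.projectPoints((np.array(X,float).reshape(-1,3)-e)@Rm,np.zeros(3),np.zeros(3),np.array(p["camera_matrix"]),np.array(p["dist_coeffs"]))[0].reshape(-1,2)
def save(p,n,crop=None,s=1):
    im=p["pixels"][:,:,::-1]
    if crop: im=im[crop[1]:crop[3],crop[0]:crop[2]]
    cv2.imwrite("pics/"+n,cv2.resize(im,None,fx=s,fy=s,interpolation=cv2.INTER_CUBIC))
E
python3 - <<'E'
from h import *
H=dict(pot=30,cover=60,nut=93,spanner=8,ring_center=7,tape=19,meter=45,spare_ring=10)
a=[]
for c in("top","scene"):
    p=env.capture(c); save(p,c+"1.png"); a.append(p["pixels"][:,:,::-1]); print(c,np.round(p["eye"]),np.round(p["rotation"],2).tolist(),np.round(p["camera_matrix"]).tolist())
    for n,z in H.items():
        for d in env.silhouettes(p,n)[:2]:
            m=d["pixels"]; ys,xs=np.nonzero(m)
            print(n,round(d["conf"],2),np.round(d["location"],1),m.sum(),xs.min(),xs.max(),ys.min(),ys.max(),np.round(uv2w(p,d["location"],z)[0]))
print(env.state())
E
```

```text
top [422. -23. 998.] [-3.03, 0.01, -1.57] [[523.0, 0.0, 324.0], [0.0, 523.0, 245.0], [0.0, 0.0, 1.0]]Traceback (most recent call last):
  File "<stdin>", line 9, in <module>
  File "h.py", line 8, in uv2w
    return e+d*((z-e[2])/d[:,2])[:,None]
                         ~^^^^^
IndexError: too many indices for array: array is 1-dimensional, but 2 were indexed
```

View pics/top1.png

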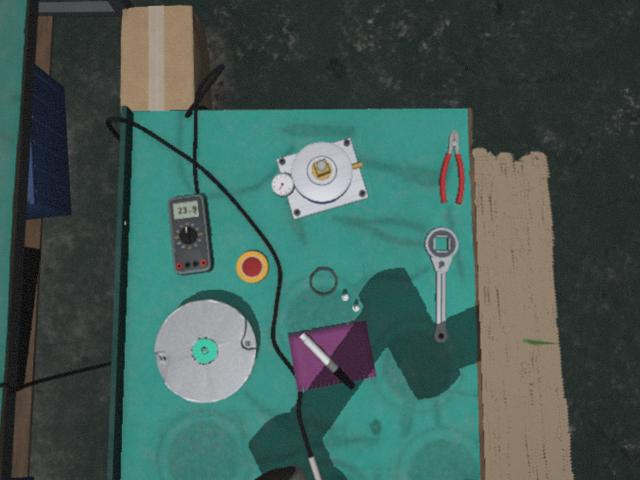

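The top view shows the pot with its nut at about (322,168), gauge to its left. The spanner ring is at (441,242), with its handle running down to (440,338). The meter is at (190,235), the tape at (252,266) and the spare ring at (323,280). The camera rotation is given as rpy, so I'll fix the helper.

```bash
sed -i 's/Rm=np.array(p\["rotation"\])/Rm=R.from_euler("xyz",p["rotation"]).as_matrix()/' h.py
python3 - <<'E'
from h import *
H=dict(pot=30,cover=60,nut=93,spanner=8,ring_center=7,tape=19,meter=45,spare_ring=10)
for c in("top","scene"):
    p=env.capture(c); save(p,c+"1.png"); print(c,np.round(p["eye"]),np.round(p["rotation"],2).tolist(),np.round(p["camera_matrix"][0]).tolist())
    for n,z in H.items():
        for d in env.silhouettes(p,n)[:2]:
            m=d["pixels"]; ys,xs=np.nonzero(m)
            print(n,round(d["conf"],2),np.round(d["location"],1),m.sum(),xs.min(),xs.max(),ys.min(),ys.max(),np.round(uv2w(p,d["location"],z)[0]))
            if n=="spanner" and d["conf"]>.5:
                W=uv2w(p,np.c_[xs,ys],8)[:,:2]; r=cv2.minAreaRect(W.astype(np.float32)); print(r,np.round(cv2.boxPoints(r)))
            if n=="nut" and d["conf"]>.5: print(cv2.minAreaRect(uv2w(p,np.c_[xs,ys],93)[:,:2].astype(np.float32)))
    if c=="top":
        m=env.silhouettes(p,"pot")
        big=cv2.resize(p["pixels"][130:220,260:380,::-1],None,fx=6,fy=6,interpolation=cv2.INTER_CUBIC); cv2.imwrite("pics/potc.png",big)
print({k:np.round(v,3).tolist() for k,v in env.state().items()})
E
```

```text
top [422. -23. 998.] [-3.03, 0.01, -1.57] [523.0, 0.0, 324.0]
pot 0.96 [318.3 178.6] 5300 271 368 139 219 [652.  -5.  30.]
cover 0.66 [443.4 263.2] 1688 426 458 228 342 [ 489. -230.   60.]
cover 0.65 [318.9 180. ] 2613 291 352 142 202 [642.  -7.  60.]
ring_center 0.79 [447.8 243.4] 320 430 454 232 256 [ 530. -251.    7.]
ring_center 0.21 [444.4 265. ] 1603 425 458 228 342 [ 489. -243.    7.]
tape 0.94 [251.9 269.7] 804 237 268 252 283 [481. 120.  19.]
meter 0.76 [189.5 235.7] 2985 168 212 195 274 [543. 232.  45.]
spare_ring 0.67 [317.4 287.5] 127 310 336 269 295 [448.  -3.  10.]
scene [-76. 449. 837.] [-2.36, 0.0, -2.21] [604.0, 0.0, 323.0]
pot 0.92 [283.9 225.2] 4153 240 333 187 262 [645.   4.  30.]
cover 0.91 [285.  211.7] 1519 256 314 189 228 [648.  -2.  60.]
nut 0.75 [285.4 201.2] 244 276 294 193 209 [641.   0.  93.]
((641.6019897460938, 0.7544746398925781), (33.946712493896484, 43.952877044677734), 60.32701873779297)
spanner 0.82 [428.9 228. ] 1424 399 481 203 273 [ 486. -234.    8.]
((457.3345031738281, -224.9564208984375), (69.57279968261719, 224.00686645507812), 80.28712463378906) [[ 341. -240.]
 [ 562. -278.]
 [ 574. -210.]
 [ 353. -172.]]
meter 0.56 [430.2 224.7] 1361 400 481 203 273 [ 466. -212.   45.]
spare_ring 0.84 [353.1 278.8] 242 336 364 276 300 [471. -28.  10.]
{'time_s': 1.05, 'joint_positions': [-1.076, 0.385, 0.008, -0.0, -1.194, -0.259], 'joint_vel': [0.001, 0.0, 0.001, 0.0, -0.001, 0.0], 'tau': [0.0, -39.21, 18.862, 4.191, -0.0, 0.0], 'tcp_pos': [146.031, -607.68, 239.333], 'tcp_rot': [-3.142, 0.0, -2.906], 'ft_force': [0.006, -0.021, -0.9], 'ft_torque': [-0.009, 0.025, 0.018], 'grasp_force': 0.0, 'gripper_width': 85.321}
```

View pics/scene1.png

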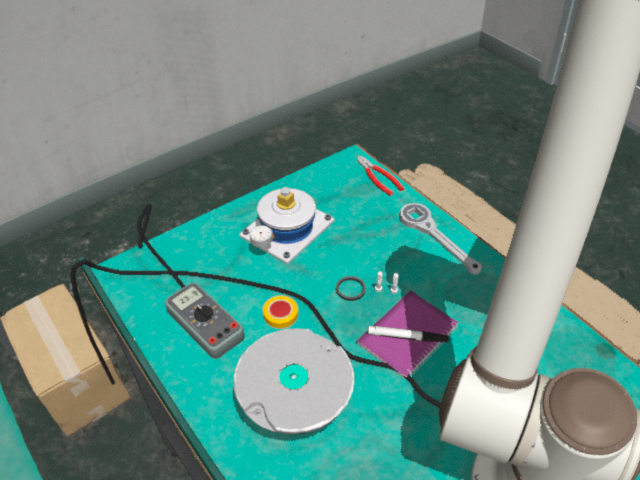

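View pics/potc.png

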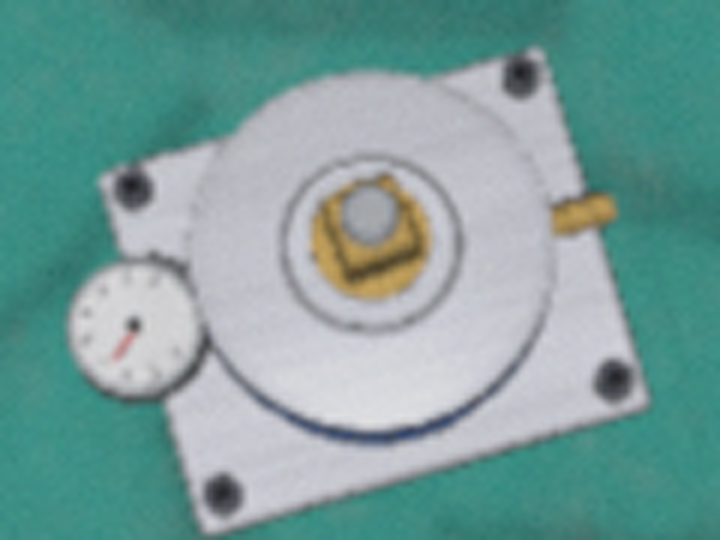

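The scene view shows the nut on the pot at (285,201), and the spanner from its head at (417,213) to its handle end at (474,267). The free bench is in front of and beside the pot. In the pot crop, the stud top is at (370,213), the boss centre at (371,243), and the nut flats are tilted about 15° like the plate. Next I'll take a closer look at the spanner.

```bash
python3 - <<'E'
from h import *
p=env.capture("top"); save(p,"spc.png",(405,222,475,347),4.8)
f=lambda uv,z:print(np.round(uv2w(p,uv,z),1).tolist())
f([321.7,165.5],104);f([321.8,170.5],68);f([321.7,171.7],58)
f([[260+105/6,130+180/6],[260+540/6,130+50/6],[260+648/6,130+405/6],[260+205/6,130+533/6]],10)
f([[260+350/6,130+275/6],[260+422/6,130+255/6],[260+325/6,130+195/6]],85)
f([[440.5,242],[440,338]],14)
E
```

```text
[[657.8, -12.6, 104.0]]
[[658.0, -12.3, 68.0]]
[[658.3, -12.0, 58.0]]
[[694.0, 74.0, 10.0], [736.3, -66.6, 10.0], [619.4, -100.1, 10.0], [578.7, 41.5, 10.0]]
[[644.0, -6.3, 85.0], [650.0, -27.7, 85.0], [668.4, 1.1, 85.0]]
[[532.4, -235.6, 14.0], [353.4, -229.8, 14.0]]
```

View pics/spc.png

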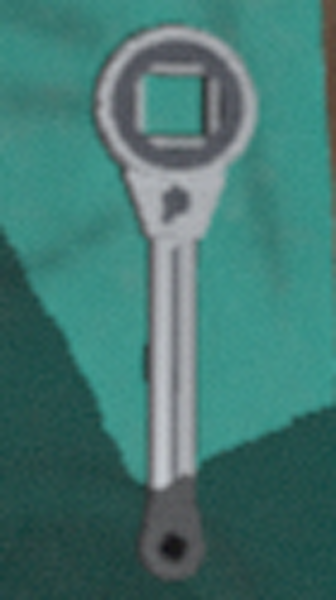

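The spanner's ring is at about (442,243) px and its handle end at (441,336). The hole flats line up with the handle to within about 2°. That puts the ring near (531,-238) with yaw about -0.037, and the pot at (658,-12.4) with yaw about 0.284.

```bash
cat >> h.py <<'E'
def rel(targets,base=None):
    "targets: rows x,y,z,yaw (tool pointing down); prints scaled rows from base (pos,rpy) or measured"
    s=env.state(); b,r=base if base else (s["tcp_pos"],s["tcp_rot"])
    R0=R.from_euler("xyz",r); b=np.array(b,float)
    for t in targets:
        q=R0.inv()*R.from_euler("xyz",[np.pi,0,t[3]])
        print(np.round(R0.inv().apply(np.array(t[:3])-b)/500,4).tolist(),np.round(q.as_rotvec()/np.pi,4).tolist())
E
python3 -c "
from h import *
rel([[431,-234.5,100,3.105],[431,-234.5,10,3.105]])"
```

```text
[-0.7286, 0.5927, 0.2787] [-0.0, 0.0, 0.0867]
[-0.7286, 0.5927, 0.4587] [-0.0, 0.0, 0.0867]
```

```bash
python3 -m jog '[{"delta_pos":[-0.7286,0.5927,0.2787],"dr":[0,0,0.0867]},{"delta_pos":[-0.7286,0.5927,0.2787],"dr":[0,0,0.0867]},{"delta_pos":[-0.7286,0.5927,0.2787],"dr":[0,0,0.0867]},{"delta_pos":[-0.7286,0.5927,0.2787],"dr":[0,0,0.0867]},{"delta_pos":[-0.7286,0.5927,0.2787],"dr":[0,0,0.0867]},{"delta_pos":[-0.7286,0.5927,0.2787],"dr":[0,0,0.0867]},{"delta_pos":[-0.7286,0.5927,0.2787],"dr":[0,0,0.0867]},{"delta_pos":[-0.7286,0.5927,0.2787],"dr":[0,0,0.0867]},{"delta_pos":[-0.7286,0.5927,0.2787],"dr":[0,0,0.0867]},{"delta_pos":[-0.7286,0.5927,0.2787],"dr":[0,0,0.0867]},{"delta_pos":[-0.7286,0.5927,0.2787],"dr":[0,0,0.0867]},{"delta_pos":[-0.7286,0.5927,0.2787],"dr":[0,0,0.0867]},{"delta_pos":[-0.7286,0.5927,0.2787],"dr":[0,0,0.0867]},{"delta_pos":[-0.7286,0.5927,0.2787],"dr":[0,0,0.0867]}]' 1; python3 -c "
from h import *
rel([[431,-234.5,40,3.105],[431,-234.5,10,3.105]])"
```

```text
time_s: 2.85
tcp_pos: [430.9, -234.8, 100.1]
tcp_rot: [-3.142, 0.0, 3.104]
ft_force: [-0.2, 0.7, -0.1]
gripper_width: 85.8
grasp_force: 0.0
[-0.0002, 0.0005, 0.1202] [-0.0, 0.0001, -0.0002]
[-0.0002, 0.0005, 0.1802] [-0.0, 0.0001, -0.0002]
```

```bash
python3 -m jog '[{"delta_pos":[0,0,0.1],"dr":[0,0,0]},{"delta_pos":[0,0,0.16],"dr":[0,0,0]},{"delta_pos":[0,0,0.17],"dr":[0,0,0]},{"delta_pos":[0,0,0.18],"dr":[0,0,0]},{"delta_pos":[0,0,0.18],"dr":[0,0,0]},{"delta_pos":[0,0,0.18],"dr":[0,0,0]}]' 1; python3 -m jog '[{"delta_pos":[0,0,0],"dr":[0,0,0]},{"delta_pos":[0,0,0],"dr":[0,0,0]},{"delta_pos":[0,0,0],"dr":[0,0,0]},{"delta_pos":[0,0,0],"dr":[0,0,0]},{"delta_pos":[0,0,0],"dr":[0,0,0]},{"delta_pos":[0,0,0],"dr":[0,0,0]},{"delta_pos":[0,0,0],"dr":[0,0,0]},{"delta_pos":[0,0,0],"dr":[0,0,0]}]' -1; python3 -c "
from h import *
print(env.state())"
```

```text
time_s: 3.6
tcp_pos: [431.7, -234.6, 10.9]
tcp_rot: [-3.141, 0.002, 3.105]
ft_force: [0.2, -0.4, -0.0]
gripper_width: 85.5
grasp_force: 0.0
time_s: 4.6
tcp_pos: [431.0, -234.4, 10.2]
tcp_rot: [-3.142, 0.0, 3.105]
ft_force: [-0.8, 1.0, 4.6]
gripper_width: 16.1
grasp_force: 60.6
{'time_s': 4.6, 'joint_positions': array([-1.66360037e-01,  4.65197614e-01, -5.83218252e-01,  1.11777605e-04,
       -5.22323460e-01, -1.44093116e+00]), 'joint_vel': array([-0.00116582, -0.00150034,  0.0004627 , -0.00087165, -0.00063816,
       -0.00046686]), 'tau': array([-1.51674924e-01, -3.21394622e+01,  9.84261990e+00,  2.11290613e+00,
        3.81186046e-01, -2.18324851e-03]), 'tcp_pos': array([ 431.0314723 , -234.42878055,   10.23246067]), 'tcp_rot': array([-3.14152997e+00,  4.92960562e-05,  3.10519466e+00]), 'ft_force': array([-0.84576249,  1.02529769,  4.64145062]), 'ft_torque': array([ 0.36169254,  0.34106023, -0.00438025]), 'grasp_force': 60.56769847869873, 'gripper_width': 16.06880473437625}
```

```bash
python3 -c "
from h import *
rel([[431,-234.4,150,3.105],[562,-40.4,150,3.4256]])"
```

```text
[0.0001, 0.0, -0.2795] [-0.0, 0.0, 0.0001]
[-0.2477, 0.3973, -0.2795] [-0.0, 0.0, -0.102]
```

```bash
python3 -m jog '[{"delta_pos":[0,0,-0.05],"dr":[0,0,0]},{"delta_pos":[0,0,-0.12],"dr":[0,0,0]},{"delta_pos":[0,0,-0.2],"dr":[0,0,0]},{"delta_pos":[0,0,-0.28],"dr":[0,0,0]},{"delta_pos":[-0.06,0.1,-0.28],"dr":[0,0,-0.025]},{"delta_pos":[-0.12,0.2,-0.28],"dr":[0,0,-0.05]},{"delta_pos":[-0.18,0.3,-0.28],"dr":[0,0,-0.075]},{"delta_pos":[-0.22,0.36,-0.28],"dr":[0,0,-0.09]},{"delta_pos":[-0.24,0.39,-0.28],"dr":[0,0,-0.1]},{"delta_pos":[-0.2477,0.3973,-0.28],"dr":[0,0,-0.102]},{"delta_pos":[-0.2477,0.3973,-0.28],"dr":[0,0,-0.102]},{"delta_pos":[-0.2477,0.3973,-0.28],"dr":[0,0,-0.102]}]'; python3 - <<'E'
from h import *
t=env.capture("top"); s=env.capture("scene")
a=cv2.resize(t["pixels"][120:240,250:400,::-1],None,fx=5.3,fy=5,interpolation=cv2.INTER_CUBIC)
cv2.imwrite("pics/t2.png",cv2.resize(t["pixels"][110:230,260:420,::-1],None,fx=5,fy=5,interpolation=cv2.INTER_CUBIC))
cv2.imwrite("pics/s2.png",cv2.resize(s["pixels"][120:270,220:420,::-1],None,fx=4,fy=4,interpolation=cv2.INTER_CUBIC))
print({k:np.round(v,3).tolist() for k,v in env.state().items()})
E
```

```text
time_s: 6.1
tcp_pos: [561.2, -41.5, 149.8]
tcp_rot: [3.141, -0.001, -2.86]
ft_force: [0.4, 0.6, -3.6]
gripper_width: 16.0
grasp_force: 59.7
{'time_s': 6.2, 'joint_positions': [0.214, 0.361, -0.271, -0.0, -0.939, -1.503], 'joint_vel': [0.003, 0.001, 0.002, 0.002, 0.001, 0.002], 'tau': [0.05, -37.543, 17.73, 4.101, 0.122, 0.0], 'tcp_pos': [561.479, -41.33, 150.057], 'tcp_rot': [3.142, -0.0, -2.859], 'ft_force': [-0.397, 0.134, -3.586], 'ft_torque': [-0.058, 0.09, -0.009], 'grasp_force': 59.738, 'gripper_width': 15.704}
```

View pics/t2.png

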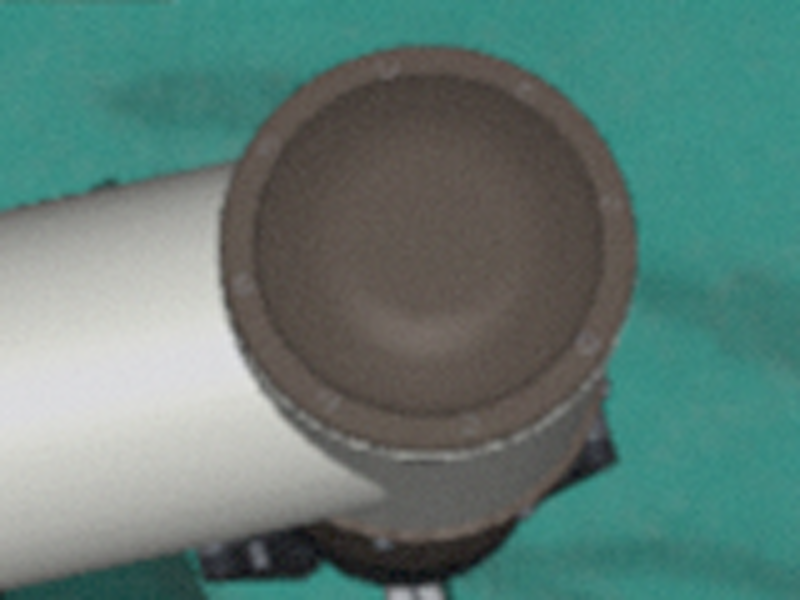

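View pics/s2.png

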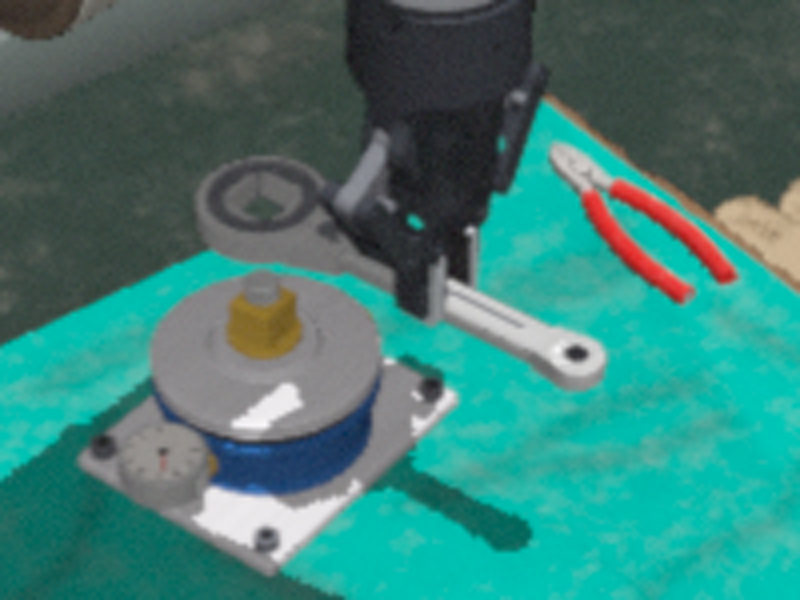

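The top view is blocked by the wrist. The scene crop shows the ring held over the nut: ring top centre at about (262,198) in the crop, stud top at about (262,283). I'll overlay the models on both to compare them.

```bash
python3 - <<'E'
from h import *
s=env.capture("scene"); st=env.state()
K=5;ox,oy=245,135
im=cv2.resize(s["pixels"][oy:oy+110,ox:ox+130,::-1],None,fx=K,fy=K,interpolation=cv2.INTER_CUBIC)
def dr(X,c,cl=True):
    u=(w2uv(s,X)-[ox,oy]+.5)*K; cv2.polylines(im,[np.round(u).astype(int)],cl,c,1,cv2.LINE_AA)
def circ(x,y,z,r): a=np.linspace(0,2*np.pi,60); return np.c_[x+r*np.cos(a),y+r*np.sin(a),a*0+z]
px,py=658,-12.4
dr(circ(px,py,104,8.5),(0,0,255));dr(circ(px,py,68,25.5),(0,0,255));dr(circ(px,py,62,56),(0,0,255))
y=st["tcp_rot"][2]+np.pi; c=np.array([np.cos(y),np.sin(y)]); z=st["tcp_pos"][2]-10.2
r=np.array(st["tcp_pos"][:2])+100*c; print(r,y)
dr(circ(*r,z+15,31),(255,0,255)); dr(circ(*r,z,31),(255,0,0))
dr([[*(r-47*c),z+13],[*(r-175*c),z+13]],(255,0,255),False)
n=np.array([-c[1],c[0]])
dr([[*(r+a*c*13+b*n*13),z+15] for a,b in((1,1),(1,-1),(-1,-1),(-1,1))],(255,255,0))
q=.284; c=np.array([np.cos(q),np.sin(q)]);n=np.array([-c[1],c[0]])
for h in(93,73): dr([[*(np.array([px,py])+a*c*12+b*n*12),h] for a,b in((1,1),(1,-1),(-1,-1),(-1,1))],(0,255,0))
cv2.imwrite("pics/ov.png",im)
E
```

```text
[657.64280974 -13.31804609] 0.28257254122446795
```

View pics/ov.png

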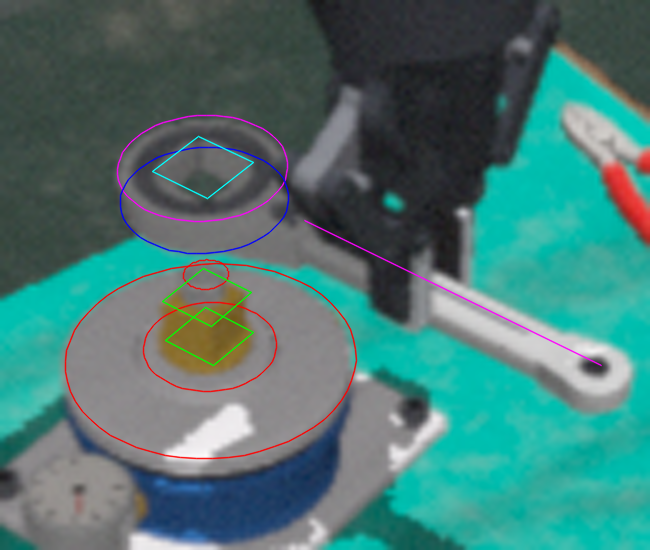

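The model overlay matches the image well for the cover, ring and handle. I'll descend to just above the nut with a small xy correction, then go down slowly while watching the force.

```bash
python3 -c "
from h import *
rel([[562,-40.4,150,3.4256],[562,-40.4,108,3.4256]])"
```

```text
[-0.0012, 0.0013, 0.0003] [0.0, 0.0, -0.0005]
[-0.0012, 0.0013, 0.0843] [0.0, 0.0, -0.0005]
```

```bash
python3 -m jog '[{"delta_pos":[-0.0012,0.0013,0.03],"dr":[0,0,0]},{"delta_pos":[-0.0012,0.0013,0.06],"dr":[0,0,0]},{"delta_pos":[-0.0012,0.0013,0.084],"dr":[0,0,0]},{"delta_pos":[-0.0012,0.0013,0.084],"dr":[0,0,0]}]';  python3 -m jog '[{"delta_pos":[0,0,0.004],"dr":[0,0,0]},{"delta_pos":[0,0,0.008],"dr":[0,0,0]},{"delta_pos":[0,0,0.012],"dr":[0,0,0]},{"delta_pos":[0,0,0.016],"dr":[0,0,0]},{"delta_pos":[0,0,0.016],"dr":[0,0,0]}]'; python3 - <<'E'
from h import *
print({k:np.round(v,3).tolist() for k,v in env.state().items() if k[:2] in("ft","tc")})
E
```

```text
time_s: 6.75
tcp_pos: [561.4, -39.8, 106.2]
tcp_rot: [3.141, -0.004, -2.858]
ft_force: [0.3, -0.8, -3.5]
gripper_width: 15.9
grasp_force: 59.7
time_s: 7.38
tcp_pos: [562.8, -39.6, 100.3]
tcp_rot: [-3.141, 0.001, -2.858]
ft_force: [-0.1, -0.8, -1.8]
gripper_width: 16.3
grasp_force: 60.0
{'tcp_pos': [562.776, -39.647, 100.318], 'tcp_rot': [-3.141, 0.001, -2.858], 'ft_force': [-0.097, -0.769, -1.805], 'ft_torque': [-0.049, 0.035, 0.007]}
```

```bash
python3 -m jog '[{"delta_pos":[0,0,0.004],"dr":[0,0,0]},{"delta_pos":[0,0,0.008],"dr":[0,0,0]},{"delta_pos":[0,0,0.012],"dr":[0,0,0]},{"delta_pos":[0,0,0.012],"dr":[0,0,0]}]'; python3 - <<'E'
from h import *
print({k:np.round(v,3).tolist() for k,v in env.state().items() if k[:2] in("ft","tc")})
E
```

```text
time_s: 7.88
tcp_pos: [563.4, -39.6, 94.0]
tcp_rot: [-3.141, 0.002, -2.858]
ft_force: [2.6, -1.0, -2.5]
gripper_width: 15.7
grasp_force: 59.9
{'tcp_pos': [563.385, -39.609, 94.003], 'tcp_rot': [-3.141, 0.002, -2.858], 'ft_force': [2.642, -0.983, -2.463], 'ft_torque': [-0.295, -0.743, -0.103]}
```

```bash
python3 -m jog '[{"delta_pos":[-0.002,0,0.004],"dr":[0,0,0]},{"delta_pos":[-0.002,0,0.008],"dr":[0,0,0]},{"delta_pos":[-0.002,0,0.012],"dr":[0,0,0]},{"delta_pos":[-0.002,0,0.016],"dr":[0,0,0]},{"delta_pos":[-0.002,0,0.02],"dr":[0,0,0]},{"delta_pos":[-0.002,0,0.02],"dr":[0,0,0]}]'; python3 - <<'E'
from h import *
print({k:np.round(v,3).tolist() for k,v in env.state().items() if k[:2] in("ft","tc")})
E
```

```text
time_s: 8.62
tcp_pos: [563.5, -39.4, 83.9]
tcp_rot: [-3.142, 0.0, -2.858]
ft_force: [1.8, -2.2, -1.7]
gripper_width: 16.3
grasp_force: 60.0
{'tcp_pos': [563.499, -39.385, 83.869], 'tcp_rot': [-3.142, 0.0, -2.858], 'ft_force': [1.755, -2.2, -1.667], 'ft_torque': [-0.572, -0.705, -0.208]}
```

```bash
python3 -m jog '[{"delta_pos":[0,0,0.002],"dr":[0,0,0]},{"delta_pos":[0,0,0.004],"dr":[0,0,0]},{"delta_pos":[0,0,0.006],"dr":[0,0,0]},{"delta_pos":[0,0,0.006],"dr":[0,0,0]}]'; python3 - <<'E'
from h import *
s=env.state(); print({k:np.round(v,3).tolist() for k,v in s.items() if k[:2] in("ft","tc")})
E
```

```text
time_s: 9.12
tcp_pos: [563.5, -39.4, 81.3]
tcp_rot: [-3.141, 0.0, -2.858]
ft_force: [2.3, -1.8, 0.7]
gripper_width: 16.0
grasp_force: 60.3
{'tcp_pos': [563.517, -39.386, 81.267], 'tcp_rot': [-3.141, 0.0, -2.858], 'ft_force': [2.313, -1.819, 0.663], 'ft_torque': [-0.563, -0.534, -0.201]}
```

```bash
python3 -m jog '[{"delta_pos":[0,0,0.002],"dr":[0,0,0]},{"delta_pos":[0,0,0.004],"dr":[0,0,0]},{"delta_pos":[0,0,0.004],"dr":[0,0,0]}]'; python3 - <<'E'
from h import *
s=env.state(); print({k:np.round(v,3).tolist() for k,v in s.items() if k[:2] in("ft","tc")})
E
```

```text
time_s: 9.5
tcp_pos: [563.5, -39.5, 79.6]
tcp_rot: [-3.141, 0.001, -2.857]
ft_force: [-0.5, -1.4, 5.2]
gripper_width: 16.1
grasp_force: 60.9
{'tcp_pos': [563.54, -39.46, 79.584], 'tcp_rot': [-3.141, 0.001, -2.857], 'ft_force': [-0.498, -1.368, 5.238], 'ft_torque': [-0.589, -0.229, -0.153]}
```

```bash
python3 - <<'E'
from h import *
s=env.capture("scene"); st=env.state()
K=7;ox,oy=252,165
im=cv2.resize(s["pixels"][oy:oy+75,ox:ox+112,::-1],None,fx=K,fy=K,interpolation=cv2.INTER_CUBIC)
im=np.clip(im*1.4,0,255).astype(np.uint8)
def dr(X,c,cl=True):
    u=(w2uv(s,X)-[ox,oy]+.5)*K; cv2.polylines(im,[np.round(u).astype(int)],cl,c,1,cv2.LINE_AA)
def circ(x,y,z,r): a=np.linspace(0,2*np.pi,60); return np.c_[x+r*np.cos(a),y+r*np.sin(a),a*0+z]
y=st["tcp_rot"][2]+np.pi; c=np.array([np.cos(y),np.sin(y)]); z=72.
r=np.array(st["tcp_pos"][:2])+100*c; print(r,y)
dr(circ(*r,z+15,31),(255,0,255)); dr(circ(*r,z,31),(255,0,0))
dr([[*(r-47*c),z+13],[*(r-175*c),z+13]],(255,0,255),False)
dr(circ(*r,104,8.5),(0,0,255))
cv2.imwrite("pics/ov2.png",im)
E
```

```text
[659.53762322 -11.44290619] 0.2840640395361085
```

View pics/ov2.png

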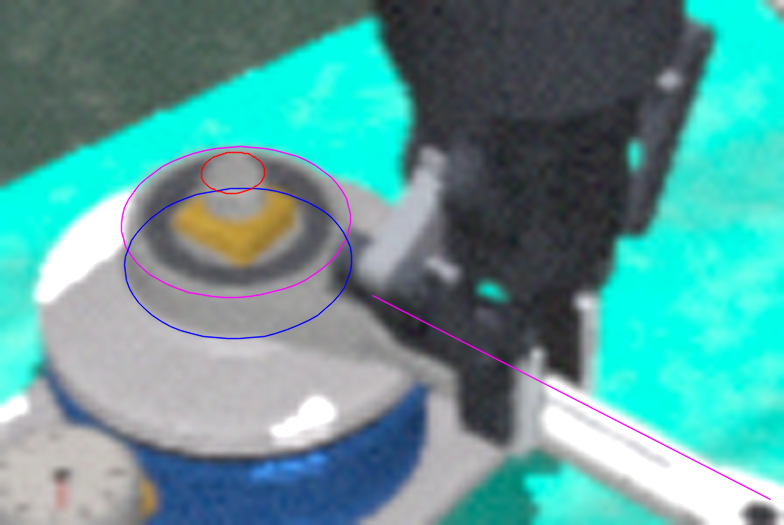

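The ring is fully seated on the collar (ring outline at about (236,245) in the crop), and the handle tilts down slightly. I'll raise the grip 1 mm and swing back counter-clockwise first.

```bash
cat >> h.py <<'E'
def mom(P=(659.5,-11.4)):
    s=env.state(); f=np.array(s["ft_force"]);t=np.array(s["ft_torque"]); r=(np.array(s["tcp_pos"])[:2]-P)
    y=s["tcp_rot"][2]+np.pi; rc=np.array(s["tcp_pos"])[:2]+100*np.array([np.cos(y),np.sin(y)])
    print("t",s["time_s"],"M",round(t[2]+(r[0]*f[1]-r[1]*f[0])/1000,3),"F",f.round(1),"tau",t.round(2),"yaw",round(np.degrees((y+np.pi)%(2*np.pi)-np.pi),1),"ring",rc.round(1),"z",round(s["tcp_pos"][2],1),"rp",np.round(s["tcp_rot"][:2],3),"q6",round(s["joint_positions"][5],2),"w",round(s["gripper_width"],1))
E
python3 -c "from h import *
mom()"; python3 -m jog '[{"delta_pos":[-0.003,-0.0347,-0.002],"dr":[0,0,-0.0556]},{"delta_pos":[-0.0121,-0.0684,-0.002],"dr":[0,0,-0.1111]},{"delta_pos":[-0.0268,-0.1,-0.002],"dr":[0,0,-0.1667]},{"delta_pos":[-0.0268,-0.1,-0.002],"dr":[0,0,-0.1667]}]' >/dev/null;  python3 -c "from h import *
mom()"
```

```text
t 9.55 M 0.077 F [-0.1 -2.4  5.2] tau [-0.57 -0.22 -0.15] yaw 16.3 ring [659.5 -11.4] z 79.6 rp [-3.141e+00  1.000e-03] q6 -1.5 w 16.6
t 10.05 M -0.048 F [-0.1  1.1  3.4] tau [ 0.36 -0.32  0.04] yaw 46.1 ring [659.9 -11.6] z 79.8 rp [3.141e+00 1.000e-03] q6 -0.9 w 16.3
```

```bash
python3 -m jog '[{"delta_pos":[-0.003,-0.0347,0],"dr":[0,0,-0.0556]},{"delta_pos":[-0.0121,-0.0684,0],"dr":[0,0,-0.1111]},{"delta_pos":[-0.0268,-0.1,0],"dr":[0,0,-0.1667]},{"delta_pos":[-0.0468,-0.1286,0],"dr":[0,0,-0.2222]},{"delta_pos":[-0.0468,-0.1286,0],"dr":[0,0,-0.2222]}]' >/dev/null;  python3 -c "from h import *
mom()"; python3 -m jog '[{"delta_pos":[-0.003,0.0347,0],"dr":[0,0,0.0556]},{"delta_pos":[-0.0121,0.0684,0],"dr":[0,0,0.1111]},{"delta_pos":[-0.0268,0.1,0],"dr":[0,0,0.1667]},{"delta_pos":[-0.0468,0.1286,0],"dr":[0,0,0.2222]},{"delta_pos":[-0.0714,0.1532,0],"dr":[0,0,0.2778]},{"delta_pos":[-0.1,0.1732,0],"dr":[0,0,0.3333]},{"delta_pos":[-0.1,0.1732,0],"dr":[0,0,0.3333]}]' >/dev/null;  python3 -c "from h import *
mom()"
```

```text
t 10.675 M -0.033 F [-0.2 -1.4  3.1] tau [ 0.1  -0.02 -0.02] yaw 86.0 ring [659.5 -10.9] z 79.6 rp [ 3.14 -0.  ] q6 -0.14 w 16.3
t 11.55 M -0.047 F [ 3.1 -2.8  0.8] tau [-0.79 -1.18 -0.43] yaw 26.2 ring [659.5 -10.8] z 80.5 rp [-3.14e+00  2.00e-03] q6 -1.3 w 15.9
```

```bash
python3 -m jog '[{"delta_pos":[-0.003,0.0347,0],"dr":[0,0,0.0556]},{"delta_pos":[-0.0121,0.0684,0],"dr":[0,0,0.1111]},{"delta_pos":[-0.0268,0.1,0],"dr":[0,0,0.1667]}]' >/dev/null;  python3 -c "from h import *
mom()"; python3 -m jog '[{"delta_pos":[-0.003,0.0347,0],"dr":[0,0,0.0556]},{"delta_pos":[-0.0121,0.0684,0],"dr":[0,0,0.1111]},{"delta_pos":[-0.0268,0.1,0],"dr":[0,0,0.1667]}]' >/dev/null;  python3 -c "from h import *
mom()"; python3 -m jog '[{"delta_pos":[0,0,0],"dr":[0,0,0]},{"delta_pos":[0,0,0],"dr":[0,0,0]}]' >/dev/null;  python3 -c "from h import *
mom()"
```

```text
t 11.925 M 0.174 F [ 5.  -4.6  1. ] tau [-1.27 -1.9  -0.25] yaw -4.0 ring [660.3 -12.1] z 80.3 rp [-3.141e+00  3.000e-03] q6 -1.92 w 15.9
t 12.3 M 0.383 F [  5.2 -10.4   0. ] tau [-2.92 -2.17 -0.2 ] yaw -34.0 ring [660.1 -12.9] z 80.2 rp [-3.141e+00  2.000e-03] q6 -2.52 w 16.1
t 12.55 M 0.053 F [ 4.4 -5.7  0.8] tau [-1.75 -1.45 -0.18] yaw -33.7 ring [660.2 -12.8] z 80.0 rp [-3.141e+00  2.000e-03] q6 -2.52 w 15.7
```

```bash
python3 -m jog '[{"delta_pos":[-0.0063,-0.0361,0.001],"dr":[0,0,-0.0556]},{"delta_pos":[-0.0154,-0.0698,0.001],"dr":[0,0,-0.1111]},{"delta_pos":[-0.0301,-0.1014,0.001],"dr":[0,0,-0.1667]},{"delta_pos":[-0.0501,-0.13,0.001],"dr":[0,0,-0.2222]},{"delta_pos":[-0.0747,-0.1546,0.001],"dr":[0,0,-0.2778]},{"delta_pos":[-0.1033,-0.1746,0.001],"dr":[0,0,-0.3333]},{"delta_pos":[-0.1349,-0.1893,0.001],"dr":[0,0,-0.3889]},{"delta_pos":[-0.1686,-0.1984,0.001],"dr":[0,0,-0.4444]},{"delta_pos":[-0.2033,-0.2014,0.001],"dr":[0,0,-0.5]},{"delta_pos":[-0.238,-0.1984,0.001],"dr":[0,0,-0.5556]},{"delta_pos":[-0.2717,-0.1893,0.001],"dr":[0,0,-0.6111]},{"delta_pos":[-0.3033,-0.1746,0.001],"dr":[0,0,-0.6667]},{"delta_pos":[-0.3033,-0.1746,0.001],"dr":[0,0,-0.6667]}]' >/dev/null;  python3 -c "from h import *
mom()"; python3 -m jog '[{"delta_pos":[-0.003,0.0347,0.001],"dr":[0,0,0.0556]},{"delta_pos":[-0.0121,0.0684,0.001],"dr":[0,0,0.1111]},{"delta_pos":[-0.0268,0.1,0.001],"dr":[0,0,0.1667]},{"delta_pos":[-0.0468,0.1286,0.001],"dr":[0,0,0.2222]},{"delta_pos":[-0.0468,0.1286,0.001],"dr":[0,0,0.2222]}]' >/dev/null;  python3 -c "from h import *
mom()"
```

```text
t 14.175 M -0.066 F [-1.2  4.4  4.2] tau [1.89 0.17 0.08] yaw 86.4 ring [659.5 -11.3] z 78.6 rp [3.138e+00 2.000e-03] q6 -0.13 w 16.3
t 14.8 M 0.181 F [1.1 1.5 2.5] tau [ 0.72 -0.81  0.2 ] yaw 46.5 ring [660.2 -11.8] z 79.5 rp [-3.141e+00  1.000e-03] q6 -0.89 w 16.1
```

```bash
for i in 1 2; do :; done; python3 -m jog '[{"delta_pos":[-0.003,0.0347,0],"dr":[0,0,0.0556]},{"delta_pos":[-0.0121,0.0684,0],"dr":[0,0,0.1111]},{"delta_pos":[-0.0121,0.0684,0],"dr":[0,0,0.1111]},{"delta_pos":[-0.0121,0.0684,0],"dr":[0,0,0.1111]}]' >/dev/null;  python3 -c "from h import *
mom()";python3 -m jog '[{"delta_pos":[-0.003,0.0347,0],"dr":[0,0,0.0556]},{"delta_pos":[-0.0121,0.0684,0],"dr":[0,0,0.1111]},{"delta_pos":[-0.0121,0.0684,0],"dr":[0,0,0.1111]},{"delta_pos":[-0.0121,0.0684,0],"dr":[0,0,0.1111]}]' >/dev/null;  python3 -c "from h import *
mom()"
```

```text
t 15.3 M 0.291 F [1.4 1.5 3.7] tau [ 0.47 -0.65  0.36] yaw 26.5 ring [660.7 -12.9] z 79.0 rp [-3.142  0.   ] q6 -1.29 w 16.1
t 15.8 M 0.49 F [ 1.1 -1.6  3.8] tau [-0.55 -0.69  0.32] yaw 6.4 ring [660.5 -13.4] z 78.9 rp [-3.141 -0.   ] q6 -1.7 w 15.9
```

```bash
python3 -m jog '[{"delta_pos":[-0.003,0.0347,0],"dr":[0,0,0.0556]},{"delta_pos":[-0.0121,0.0684,0],"dr":[0,0,0.1111]},{"delta_pos":[-0.0121,0.0684,0],"dr":[0,0,0.1111]},{"delta_pos":[-0.0121,0.0684,0],"dr":[0,0,0.1111]}]' >/dev/null;  python3 -c "from h import *
mom()";python3 -m jog '[{"delta_pos":[-0.003,0.0347,0],"dr":[0,0,0.0556]},{"delta_pos":[-0.0121,0.0684,0],"dr":[0,0,0.1111]},{"delta_pos":[-0.0121,0.0684,0],"dr":[0,0,0.1111]},{"delta_pos":[-0.0121,0.0684,0],"dr":[0,0,0.1111]}]' >/dev/null;  python3 -c "from h import *
mom()"
```

```text
t 16.3 M 0.724 F [ 1.3 -4.4  3.6] tau [-1.33 -0.5   0.32] yaw -13.5 ring [660.1 -13.8] z 78.7 rp [-3.14e+00 -1.00e-03] q6 -2.11 w 16.5
t 16.8 M 0.908 F [-0.9 -5.7  4.7] tau [-1.85 -0.2   0.39] yaw -33.4 ring [659.4 -14.2] z 78.5 rp [-3.138e+00 -2.000e-03] q6 -2.51 w 16.0
```

```bash
python3 -m jog '[{"delta_pos":[-0.0008,0.0174,0],"dr":[0,0,0.0278]},{"delta_pos":[-0.003,0.0347,0],"dr":[0,0,0.0556]},{"delta_pos":[-0.003,0.0347,0],"dr":[0,0,0.0556]},{"delta_pos":[-0.003,0.0347,0],"dr":[0,0,0.0556]}]' >/dev/null;  python3 -c "from h import *
mom()"
```

```text
t 17.3 M 1.186 F [-1.8 -6.3  4.7] tau [-2.04  0.1   0.61] yaw -43.4 ring [658.7 -14.8] z 78.4 rp [-3.136e+00 -2.000e-03] q6 -2.7 w 16.2
```

```bash
python3 -m jog '[{"delta_pos":[-0.003,-0.0347,0],"dr":[0,0,-0.0556]},{"delta_pos":[-0.0121,-0.0684,0],"dr":[0,0,-0.1111]},{"delta_pos":[-0.0268,-0.1,0],"dr":[0,0,-0.1667]},{"delta_pos":[-0.0468,-0.1286,0],"dr":[0,0,-0.2222]},{"delta_pos":[-0.0468,-0.1286,0],"dr":[0,0,-0.2222]},{"delta_pos":[-0.0468,-0.1286,0],"dr":[0,0,-0.2222]}]' >/dev/null;  python3 -c "from h import *
mom()"
```

```text
t 18.05 M -0.032 F [-0.6 -0.3  1.8] tau [-0.24 -0.43 -0.07] yaw -3.8 ring [660.1 -12.9] z 78.7 rp [ 3.141e+00 -1.000e-03] q6 -1.91 w 16.2
```

```bash
python3 -m jog '[{"delta_pos":[0,0,-0.006],"dr":[0,0,0]},{"delta_pos":[0,0,-0.012],"dr":[0,0,0]},{"delta_pos":[0,0,-0.016],"dr":[0,0,0]},{"delta_pos":[0,0,-0.016],"dr":[0,0,0]}]' >/dev/null;  python3 -c "from h import *
mom()"
```

```text
t 18.55 M -0.006 F [ 2.9 -0.2 -4.6] tau [ 0.03 -0.32 -0.01] yaw -3.7 ring [659.8 -12.8] z 86.5 rp [-3.141e+00 -2.000e-03] q6 -1.91 w 16.3
```

```bash
python3 -m jog '[{"delta_pos":[0,0,-0.008],"dr":[0,0,0]},{"delta_pos":[0,0,-0.016],"dr":[0,0,0]},{"delta_pos":[0,0,-0.024],"dr":[0,0,0]},{"delta_pos":[0,0,-0.03],"dr":[0,0,0]},{"delta_pos":[0,0,-0.03],"dr":[0,0,0]}]' >/dev/null;  python3 -c "from h import *
mom()"
```

```text
t 19.175 M 0.025 F [-1.   0.5 -3.2] tau [0.02 0.13 0.07] yaw -3.7 ring [660.2 -12.9] z 102.3 rp [3.141 0.   ] q6 -1.91 w 16.0
```

```bash
python3 -m jog '[{"delta_pos":[0,0,-0.03],"dr":[0,0,0]},{"delta_pos":[0,0,-0.06],"dr":[0,0,0]},{"delta_pos":[0,0,-0.1],"dr":[0,0,0]},{"delta_pos":[0,0,-0.1],"dr":[0,0,0]}]' >/dev/null;  python3 -c "from h import *
mom()
rel([[431,-234.5,150,3.105],[431,-234.5,30,3.105],[431,-234.5,13,3.105]])
p=env.capture('top'); s=env.capture('scene')
a=cv2.resize(s['pixels'][170:250,230:350,::-1],None,fx=6,fy=6,interpolation=cv2.INTER_CUBIC); cv2.imwrite('pics/s3.png',a)"
```

```text
t 19.675 M 0.068 F [ 0.4 -0.6 -3.9] tau [0.05 0.17 0.01] yaw -3.7 ring [662.  -12.5] z 154.7 rp [3.14  0.006] q6 -1.91 w 16.0
[0.2323, -0.473, 0.0074] [0.0005, 0.0018, -0.009]
[0.2337, -0.4733, 0.2474] [0.0005, 0.0018, -0.009]
[0.2339, -0.4734, 0.2814] [0.0005, 0.0018, -0.009]
```

```bash
python3 -m jog '[{"delta_pos":[0.05,-0.1,0],"dr":[0,0,0]},{"delta_pos":[0.1,-0.2,0],"dr":[0,0,0]},{"delta_pos":[0.15,-0.3,0],"dr":[0,0,-0.005]},{"delta_pos":[0.2,-0.4,0],"dr":[0,0,-0.009]},{"delta_pos":[0.23,-0.473,0],"dr":[0,0,-0.009]},{"delta_pos":[0.233,-0.473,0.1],"dr":[0,0,-0.009]},{"delta_pos":[0.233,-0.473,0.18],"dr":[0,0,-0.009]},{"delta_pos":[0.233,-0.473,0.24],"dr":[0,0,-0.009]},{"delta_pos":[0.233,-0.473,0.26],"dr":[0,0,-0.009]},{"delta_pos":[0.233,-0.473,0.27],"dr":[0,0,-0.009]},{"delta_pos":[0.233,-0.473,0.278],"dr":[0,0,-0.009]},{"delta_pos":[0.233,-0.473,0.278],"dr":[0,0,-0.009]}]' >/dev/null;  python3 -c "from h import *
mom()"
```

```text
t 21.275 M 0.002 F [ 0.2 -0.  -4.3] tau [-0.01  0.09 -0.05] yaw -2.1 ring [ 529.4 -238.5] z 13.6 rp [-3.141e+00  1.000e-03] q6 -1.44 w 16.1
```

```bash
python3 -m jog '[{"delta_pos":[0,0,0.003],"dr":[0,0,0]},{"delta_pos":[0,0,0.006],"dr":[0,0,0]},{"delta_pos":[0,0,0.006],"dr":[0,0,0]}]' >/dev/null;  python3 -c "from h import *
mom()"
```

```text
t 21.65 M -0.281 F [-1.3 -0.1 -1.6] tau [ 0.1   0.11 -0.01] yaw -2.1 ring [ 529.2 -238.5] z 10.3 rp [-3.141e+00  1.000e-03] q6 -1.44 w 16.3
```

View pics/s3.png

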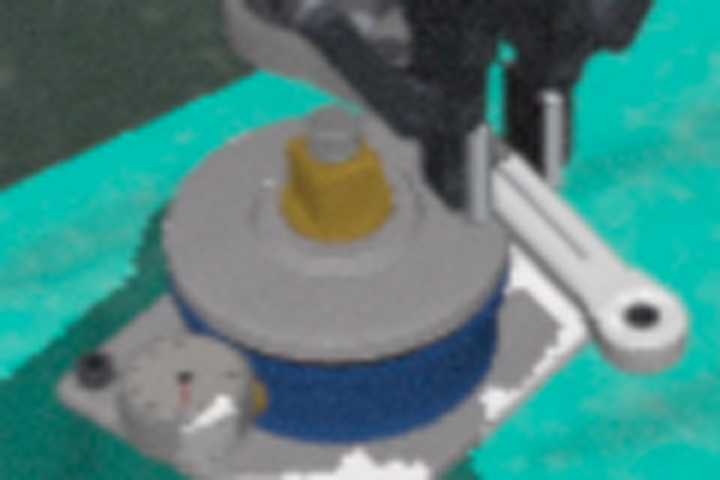

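The crop shows the nut at (335,195), turned and sitting on the boss, with the spanner clear. The spanner is now touching the bench, so I'll release it and back off.

```bash
python3 -m jog '[{"delta_pos":[0,0,0],"dr":[0,0,0]},{"delta_pos":[0,0,0],"dr":[0,0,0]},{"delta_pos":[0,0,0],"dr":[0,0,0]},{"delta_pos":[0,0,0],"dr":[0,0,0]},{"delta_pos":[0,0,0],"dr":[0,0,0]},{"delta_pos":[0,0,0],"dr":[0,0,0]},{"delta_pos":[0,0,0],"dr":[0,0,0]},{"delta_pos":[0,0,0],"dr":[0,0,0]}]' 1; python3 -m jog '[{"delta_pos":[0,0,-0.03],"dr":[0,0,0]},{"delta_pos":[0,0,-0.1],"dr":[0,0,0]},{"delta_pos":[0,0,-0.2],"dr":[0,0,0]},{"delta_pos":[0.1,-0.1,-0.3],"dr":[0,0,0]},{"delta_pos":[0.1,-0.2,-0.3],"dr":[0,0,0]},{"delta_pos":[0.1,-0.3,-0.3],"dr":[0,0,0]},{"delta_pos":[0.1,-0.4,-0.3],"dr":[0,0,0]},{"delta_pos":[0.1,-0.4,-0.3],"dr":[0,0,0]},{"delta_pos":[0.1,-0.4,-0.3],"dr":[0,0,0]}]'; python3 -c "from h import *
p=env.capture('top'); save(p,'end.png')"
```

```text
time_s: 22.65
tcp_pos: [428.9, -234.8, 9.9]
tcp_rot: [3.142, -0.0, 3.105]
ft_force: [-0.4, -0.0, 0.2]
gripper_width: 85.4
grasp_force: 0.0
time_s: 23.78
tcp_pos: [371.1, -432.4, 159.4]
tcp_rot: [3.141, -0.001, 3.104]
ft_force: [-0.7, -0.3, 0.2]
gripper_width: 85.6
grasp_force: 0.0
```

View pics/end.png

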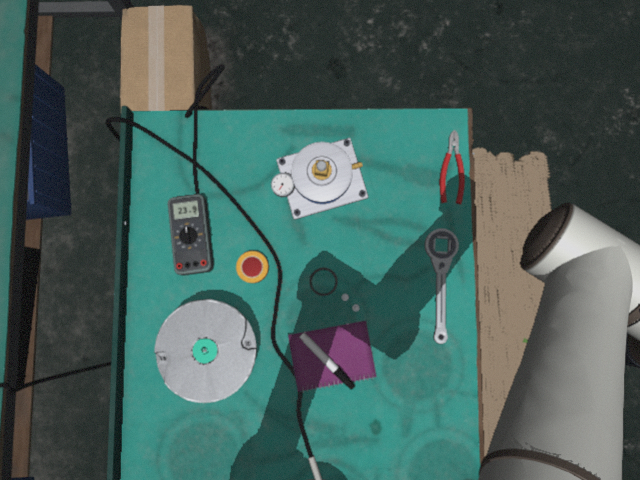

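The spanner lies flat on the bench (ring at (442,243)). The tape, meter and spare ring are where they were, and the nut is tightened on the pot at (322,168).

```bash
python3 -c "from h import *
print(env.close_job())"
```

```text
the job is handed in; nothing more can be done
None
```

The job is handed in at about 24 s: the nut was tightened with the spanner to roughly 1.05 N m (my estimate; the last wrist reading was 1.19, under the 1.25 crush limit), and the spanner is lying flat on the bench with the tape, multimeter and spare ring where they were.

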